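Hold a sprung cash-box lock open with its key

ROBOT

A 7-joint arm with a two-finger parallel gripper is mounted at the origin on a cart in front of the work surface, level with it; the furniture and walls round the work are solid. World frame = base frame: x ahead of the robot, y to its left, z up, the work surface at z = 0. Lengths are in m, angles in rad, forces in N, time in s.
With the tool pointing down it reaches from about 0.425 to 0.875 m from the base axis. Payload 8.4 kg.
Tool frame: the origin (TCP) lies at the very end of the fingers, on their centre line; the grasp point (between the pads) lies 19 mm behind it; z points along the fingers, y is the line along which they close (so a half turn about z gives the same grasp; the last joint's range is limited). The gripper opens to 85 mm and grips with 20 to 120 N. Pads are 22 mm wide; open, the fingers measure 114 mm over their backs; the gripper's body (76 mm by 85 mm) begins 54 mm behind the grasp point. The pads swing forward as they close: fully open they stand 13 mm farther back than shut.
Start: joints at [-1.335, 0.333, 0.04, 1.465, -0.013, 1.343, -0.059], TCP at [0.214, 0.614, 0.231] pointing down, gripper open.
Joint ranges: [-2.58, 2.58], [-0.38, 2.09], [-1.3, 1.39], [0.25, 2.4], [-1.5, 4.64], [0.08, 2.09], [-2.65, 2.65]. Speed limits (rad/s): [2.22, 2.22, 2.79, 2.79, 3.14, 3.14, 3.14].

INTERFACE

Orientations are given as a 3x3 rotation matrix whose columns are the frame's x, y, z axes.
In Python, from workcell import monitor, read_camera, workorder, spotter gives the robot as it stands.
- The arm moves only by the shell command python3 -m pendant 'ROWS' [FORCE]. ROWS is JSON, a list of rows, each a list of 5 numbers: the opening, from 0 (shut) to 1 (fully open), then the shift along the world's x, y, z in m, then the turn about the world's z in degrees. A call has 1 to 20 rows; each row shifts and turns the commanded pose from where the row before left it; what a row does not reach is not made up. A row lasts 1/10 s, in which the tool goes at most 50 mm and 8.59 degrees, less where a joint would pass 70% of its speed; a pose out of reach is approached as far as the arm can. A call with a gripper value outside its range is refused whole. The fingers move at their own pace and stop on an object; FORCE is the grip in N (left out, the last holds). Time passes only in rows, so rows that do not move let the fingers close. It gives the time, the measured TCP pose, the force, the opening and the grip force at its end, in the units of the state.
- monitor.get_state(): the state, without advancing time (a new reading comes with each control period).
- read_camera(name): name is "side" or "top"; returns a dict with "frame" (384x512x3 uint8, red, green, blue), "fovy" (degrees; the focal length in pixels is half the picture's height over the tangent of half this angle, whatever the lens; pixels are square), "cx", "cy" (the principal point, pixels), "k1" (the pictures are not rectified: a ray, as slopes to the right and down, at radius r is drawn at 1 + k1 r^2 times it, then the intrinsics apply), "R" (3x3) and "t" (3): a world point X has camera coordinates R X + t. Camera axes: x right, y down, z forward; pixel columns grow to the right and rows downward; lengths in m; the calibration is good to about 2 mm. A picture is of the moment at which its call begins. There is no depth.
- workorder.close_job(): hands the job in; it is judged then, once.
Trained networks look in the newest picture that a camera, given by its name, has taken for a name from the list of things; names that differ only in an ending like _2 or _b are one class to them, and where a whole thing is asked for, a point or a joint stands for the part that bears it (a point fixed in the world has none). Each returns a list of dicts, best first, with "score" (0 to 1); they miss things now and then, are a little off and sometimes report something else, mostly with a low value. They report only what shows in the picture. A call takes as long as a camera call. They do not tell look-alikes from the thing itself.
- spotter.boxes_of(camera, query): "rect" ([centre column, centre row, width, height] in pixels, round what is visible of it).
The state is a dict: "time_s": time; "q": joint angles; "joint_vel": joint speeds; "tau": joint torques, N m; "ee_pos": TCP position; "ee_rot": TCP orientation; "contact_force": force on the tool from outside, world axes, zero at the start; "wrist_torque": the same for the moment, N m; "grip_width": finger opening in m; "gripper_force": force on a finger pad.
Only numpy, scipy, OpenCV 4.12 (cv2) and the standard library are available. Lean on these libraries where they do the work, as an engineer would, in place of code of your own. Each camera call takes 0.05 s, during which the arm holds its last target. There are 200 camera calls.

TASK

Take the key out of its wooden holder, put it into the keyhole of the cash box that the swinging cover leaves open, and work it down past the stiff pins until its shoulder sits on the box. Then turn it a quarter turn clockwise as far as it goes and hold it there: the lock springs back when let go, so finish with the key still gripped and held turned. Leave the cover lying where it is and do not disturb the things standing round the box.

Things in the scene. Friction and masses are not known exactly. Their poses are not given: they have to be found in the camera images.
- lock_box: grey steel cash box, 120 (its x) x 200 (its y) x 72 mm high, fixed to the table; origin at the centre of its underside. Two keyholes in its flat top, 45 mm either side of the middle along its y, each ringed by a thin steel circle of radius 19 mm; between them the cover and its hinge blocks, 9 mm high.
- left_keyhole (a point): centre of the keyhole at +45 mm along the box's y, level with the box top, axes as the box's. A slot 22.5 mm along the box's x and 8 mm wide, its mouth bevelled 2.5 mm all round, in an 8 mm plate that stops the key turning until nearly home. The key is home 32 mm deep, its shoulder on the box top.
- right_keyhole (a point): the same for the keyhole at -45 mm along the box's y. In both, two sticky sprung pins 12 mm below the mouth resist the tip from about 13 to 18 mm depth with some 12 to 20 N if pushed straight, about a third less if the key is wiggled 3 degrees either way while pushing; past them it goes easily.
- left_lock (a joint): turn of the left lock's cylinder, rad: 0 at rest (key slot along the box's x, in line with the keyhole), grows clockwise seen from above, stop at 1.5. A spring drives it back to 0; about 0.15 N m to turn it. The key has about 0.1 rad of play in it.
- right_lock (a joint): the same for the right lock.
- cover (a joint): swinging steel cover, a plate 46 x 70 mm, about 4 mm thick with a 7 mm round edge, hinged on the box's x direction midway between the keyholes, 5 mm above the top. 0 is upright; it rests at one of its ends: +1.54 lying over the right keyhole (the left one is then open) or -1.54 lying over the left keyhole (the right one is then open).
- cover_edge (a point): middle of the cover's free edge, 67 mm from its hinge.
- key_holder: wooden block 60 x 60 x 42 mm high, fixed to the table, origin at the centre of its underside, with a slot 24 mm along its x and 9.5 mm along its y, 36 mm deep, in which the key stands.
- key: double-bitted steel key, 70 g, 78 mm long, standing bow up in the holder; origin at its tip, z towards the bow, x along its flat. Bit 20 (x) x 6 (y) mm up to z = 16 mm, corners bevelled; shank 7 mm thick to 32; round shoulder 22 mm across to 36; neck to 44; flat bow 36 (x) x 10 (y) mm to 78. Grip the bow across its 10 mm. It fits the lock either way round.
- key_bow (a point): centre of the key's bow, 61 mm above its tip; 71 mm above the table while it stands in the holder.
- jar: clear jar with a ribbed lid, 49 mm across, 75 mm high, bystander; origin at the centre of its underside.
- spice_jar: spice jar with a round cap, 47 mm across, 97 mm high, bystander; origin at the centre of its underside.
- carton: small printed carton 36 x 50 x 70 mm, bystander; origin at the centre of its underside.
Not all that is in view belongs to the job. What is shaped like the key but yellow is not meant.

How it is judged:
On the way, in this order (a step that is already met when the one before it is completed fails the run):
1. the key is gripped and lifted clear of its holder (contact force between the fingers and key above 3 N and height (world z) of key above 0.045 m), for 0.1 s.
2. the key stands fully home in the open keyhole, the lock not yet turned (((value of joint cover above 0.5 rad and z of key in the frame of left_keyhole below -0.029 m and horizontal distance between key and left_keyhole below 0.004 m and angle between key's own z axis and vertical below 0.12 rad and value of joint left_lock below 0.3 rad) or (value of joint cover below -0.5 rad and z of key in the frame of right_keyhole below -0.029 m and horizontal distance between key and right_keyhole below 0.004 m and angle between key's own z axis and vertical below 0.12 rad and value of joint right_lock below 0.3 rad))), for 0.1 s.
3. the lock is turned a quarter turn with the key (((value of joint cover above 0.5 rad and z of key in the frame of left_keyhole below -0.029 m and horizontal distance between key and left_keyhole below 0.004 m and angle between key's own z axis and vertical below 0.12 rad and value of joint left_lock above 1.25 rad and value of joint right_lock below 0.2 rad) or (value of joint cover below -0.5 rad and z of key in the frame of right_keyhole below -0.029 m and horizontal distance between key and right_keyhole below 0.004 m and angle between key's own z axis and vertical below 0.12 rad and value of joint right_lock above 1.25 rad and value of joint left_lock below 0.2 rad))), for 0.2 s.
At the end, for the whole second after the job is handed in: Key at least 29 mm deep (home is 32), upright, within 4 mm of the open keyhole's centre; that lock held beyond 1.25 rad (stop 1.5), the other under 0.2; fingers grip the key with over 3 N; cover edge moved under 25 mm, bystanders under 30 mm (((value of joint cover above 0.5 rad and z of key in the frame of left_keyhole below -0.029 m and horizontal distance between key and left_keyhole below 0.004 m and angle between key's own z axis and vertical below 0.12 rad and value of joint left_lock above 1.25 rad and value of joint right_lock below 0.2 rad) or (value of joint cover below -0.5 rad and z of key in the frame of right_keyhole below -0.029 m and horizontal distance between key and right_keyhole below 0.004 m and angle between key's own z axis and vertical below 0.12 rad and value of joint right_lock above 1.25 rad and value of joint left_lock below 0.2 rad)) and contact force between the fingers and key above 3 N and distance of cover_edge from where it was at the start of the episode below 0.025 m and distance of each of jar, spice_jar, carton from where it was at the start of the episode below 0.03 m); the arm keeps its last pose, push and grip.
It fails at once if the cover is swung over (distance of cover_edge from where it was at the start of the episode above 0.04 m).
It fails at once if a bystander is knocked about (distance of any of jar, spice_jar, carton from where it was at the start of the episode above 0.04 m).
It also fails if it takes over 45 s, if anything falls off the work surface, if the arm or the gripper's body presses on something with over 40 N, if the wrist force passes 120 N, or if a joint passes its speed limit or range.

## Working session

There is one attempt and no reset: what is moved stays moved. The work goes in short steps, Python scripts to look and compute and a shell command to move; the robot and the scene stay as the last step left them, time stands still between calls to the robot, and variables do not carry over. Pictures are saved under pics/ and viewed, at most 10 in all, crops included, and the job is handed in when it is done.

```bash
mkdir -p pics; cat > h.py <<'E'
import numpy as np, cv2
from workcell import monitor, read_camera, workorder, spotter
def K(c):
    f=c["frame"].shape[0]/2/np.tan(np.radians(c["fovy"])/2)
    return np.array([[f,0,c["cx"]],[0,f,c["cy"]],[0,0,1.]]), np.array([c["k1"],0,0,0,0.])
def proj(c,X):
    k,d=K(c); R=np.array(c["R"]); t=np.array(c["t"],float)
    return cv2.projectPoints(np.atleast_2d(np.array(X,float)),cv2.Rodrigues(R)[0],t,k,d)[0][:,0]
def onz(c,uv,z):
    k,d=K(c); R=np.array(c["R"]); t=np.array(c["t"],float)
    n=cv2.undistortPoints(np.array(uv,float).reshape(-1,1,2),k,d)[:,0]
    o=-R.T@t; out=[]
    for a in n:
        r=R.T@np.array([a[0],a[1],1]); out.append(o+r*(z-o[2])/r[2])
    return np.array(out)
def tri(cs,uvs):
    A=[];b=[]
    for c,uv in zip(cs,uvs):
        o=-np.array(c["R"]).T@np.array(c["t"]); p=onz(c,uv,0)[0]; r=(p-o)/np.linalg.norm(p-o)
        P=np.eye(3)-np.outer(r,r);A.append(P);b.append(P@o)
    A=np.vstack(A);b=np.hstack(b);x=np.linalg.lstsq(A,b,rcond=None)[0]
    return x,np.linalg.norm(A@x-b)
E
python3 - <<'E'
from h import *
s=monitor.get_state();print(s["time_s"],s["ee_pos"],np.round(s["ee_rot"],3),s["grip_width"])
for n in("top","side"):
    c=read_camera(n);cv2.imwrite(f"pics/{n}0.png",cv2.resize(c["frame"][:,:,::-1],None,fx=1.5,fy=1.5,interpolation=cv2.INTER_CUBIC))
    print(n,c["fovy"],c["k1"],-np.array(c["R"]).T@np.array(c["t"]))
    for q in("lock_box","cover","key_holder","key","jar","spice_jar","carton"):
        print(q,[(np.round(b["rect"],1).tolist(),round(b["score"],2)) for b in spotter.boxes_of(n,q)[:3]])
E
```

```text
0.0 [0.21346532 0.61344564 0.23039363] [[-0.944  0.329 -0.   ]
 [ 0.329  0.944 -0.002]
 [-0.    -0.002 -1.   ]] 0.08571799623957997
top 45.91556038847118 -0.13723985472092054 [0.40196885 0.047547   1.36296299]
lock_box [([256.8, 219.1, 79.3, 58.9], 0.72)]
cover [([242.9, 221.8, 29.8, 24.7], 0.8)]
key_holder [([350.0, 217.4, 21.7, 21.8], 0.65)]
key [([363.9, 244.3, 5.4, 12.0], 0.49)]
jar [([309.4, 155.3, 22.2, 24.5], 0.67)]
spice_jar []
carton [([145.3, 217.4, 20.7, 16.9], 0.88)]
side 42.283253167209416 -0.1576658961806132 [ 0.10634702 -1.43668857  0.74866819]
lock_box [([240.5, 218.8, 64.3, 49.4], 0.88)]
cover []
key_holder [([268.4, 261.6, 25.9, 27.1], 0.59), ([239.8, 217.2, 55.6, 48.8], 0.34)]
key [([242.4, 263.2, 12.3, 21.2], 0.49), ([265.3, 246.2, 11.2, 15.4], 0.43)]
jar [([309.5, 230.6, 11.3, 27.6], 0.59)]
spice_jar [([323.0, 260.1, 16.7, 35.5], 0.92)]
carton [([219.9, 183.4, 11.5, 20.0], 0.82)]
```

View pics/top0.png

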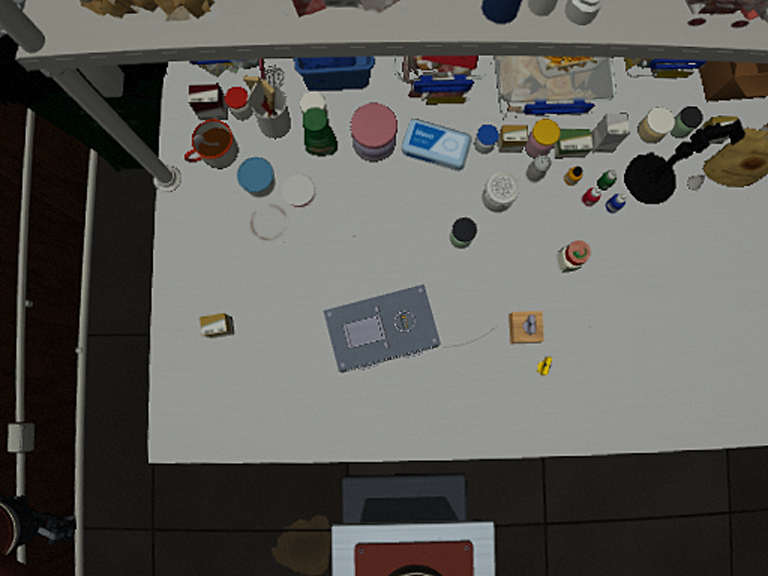

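View pics/side0.png

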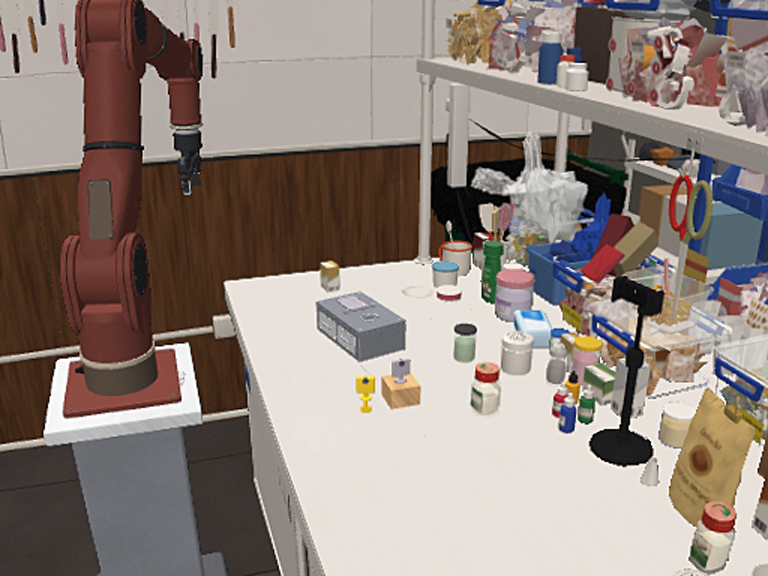

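The top view shows the box near (381,328), with the cover on its left and the open keyhole at (404,321). The holder and key are at (527,327) and the yellow decoy at (545,366). The side view shows the key at (400,372) and the box at (361,325).

```bash
python3 - <<'E'
from h import *
def crop(n,u,v,w,h):
    c=read_camera(n); return cv2.resize(c["frame"][v:v+h,u:u+w,::-1],(400,300),interpolation=cv2.INTER_CUBIC)
T=np.hstack([crop("top",210,183,92,69),crop("top",330,200,40,30)])
S=np.hstack([crop("side",205,190,72,54),crop("side",247,232,40,30)])
cv2.imwrite("pics/comp.png",np.vstack([T,S]))
c=read_camera("top")
print(onz(c,[[404/1.5,321/1.5]],.072), onz(c,[[527/1.5,327/1.5]],.042))
E
```

```text
[[0.54220728 0.0109011  0.072     ]] [[ 0.52919854 -0.23169816  0.042     ]]
```

View pics/comp.png

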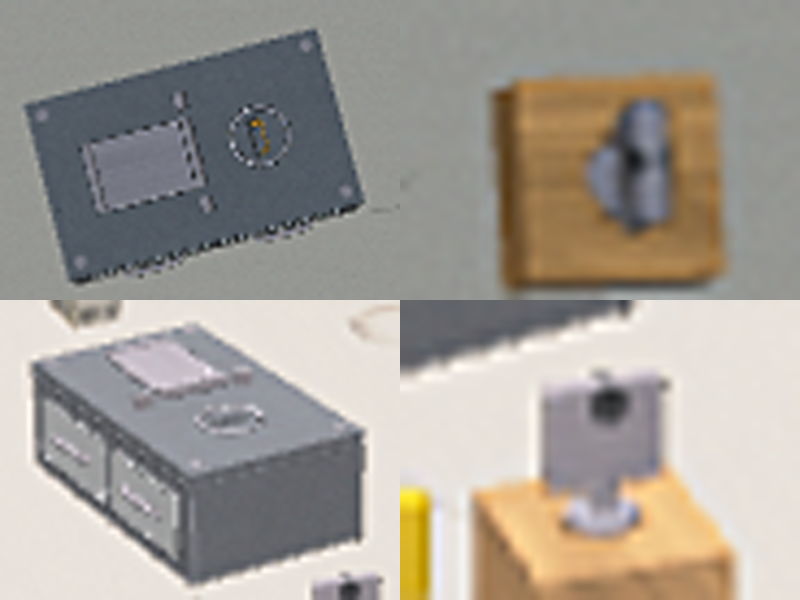

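```bash
cat > fit.py <<'E'
from h import *
from scipy.optimize import least_squares
T=read_camera("top");S=read_camera("side")
def src(p,s,o): return (np.array(p,float)+.5)/s-.5+np.array(o)
def pose(p,M): 
    c,s=np.cos(p[2]),np.sin(p[2]);M=np.array(M,float)
    return np.c_[p[0]+c*M[:,0]-s*M[:,1],p[1]+s*M[:,0]+c*M[:,1],M[:,2]]
def fit(name,obs,p0):
    r=least_squares(lambda p:np.concatenate([(proj(c,pose(p,M))-uv).ravel() for c,M,uv in obs]),p0)
    print(name,np.round(r.x[:2],4),"deg",round(np.degrees(r.x[2]),2),"rms px",round(np.sqrt(np.mean(r.fun**2)),2)); return r.x
b=.072; Bt=[[.06,.1,b],[.06,-.1,b],[-.06,-.1,b],[-.06,.1,b]]
# box corners: far-left, far-right, near-right, near-left
bt=src([[25,105],[317,30],[364,207],[72,285]],92/92*400/92,[210,183])
kt=src([[261,135]],400/92,[210,183])
bs=src([[197,23],[363,133],[187,174],[32,66]],400/72,[205,190]); ks=src([[230,119]],400/72,[205,190])
p0=[.53,.05,.25]
fit("box top",[(T,Bt,bt)],p0);fit("box side",[(S,Bt,bs)],p0)
p=fit("box both",[(T,Bt,bt),(S,Bt,bs)],p0)
print("hole from box",pose(p,[[0,-.045,b]]),"ring top",onz(T,kt,b),"side",onz(S,ks,b))
h=.042;Ht=[[.03,.03,h],[.03,-.03,h],[-.03,-.03,h],[-.03,.03,h]]
ht=src([[115,80],[315,75],[322,272],[120,283]],10,[330,200])
fit("holder top",[(T,Ht,ht)],[.53,-.23,0])
# bow: both faces corners
bw=src([[143,78],[262,83],[260,175],[145,190]],10,[247,232])
W=[[-.018,-.005,.088],[.018,-.005,.088],[.018,-.005,.054],[-.018,-.005,.054]]
k=fit("key side",[(S,W,bw)],[.53,-.23,0])
bowt=src([[255,165]],10,[330,200]);print("bow top centre from top cam",onz(T,bowt,.088))
for nm,q in(("side",k),("top+0",[*onz(T,bowt,.088)[0][:2],0])):
    print(nm,((proj(T,pose(q,[[a,y,z] for z in(.088,.054) for a,y in((.018,.005),(.018,-.005),(-.018,-.005),(-.018,.005))]))-[330,200]+.5)*10-.5).round())
E
python3 fit.py
```

```text
box top [0.5299 0.0538] deg 13.8 rms px 0.33
box side [0.5299 0.0555] deg 13.4 rms px 0.36
box both [0.5297 0.054 ] deg 13.66 rms px 0.37
hole from box [[0.54034595 0.01028001 0.072     ]] ring top [[0.54315654 0.00998895 0.072     ]] side [[0.54173609 0.01514948 0.072     ]]
holder top [ 0.5314 -0.2319] deg 0.13 rms px 0.22
key side [ 0.5309 -0.2262] deg -11.45 rms px 0.42
bow top centre from top cam [[ 0.53013067 -0.23296628  0.088     ]]
side [[224.  98.]
 [258. 104.]
 [239. 228.]
 [205. 222.]
 [200. 112.]
 [233. 118.]
 [215. 238.]
 [181. 232.]]
top+0 [[235. 103.]
 [269. 102.]
 [275. 228.]
 [241. 228.]
 [211. 116.]
 [244. 116.]
 [250. 238.]
 [216. 239.]]
```

Measured: the key bow is at about (0.531, -0.2325), flat along world x. The open keyhole is at about (0.541, 0.011), with box yaw 13.7°. I'll move above the key.

```bash
python3 -m pendant '[[1,0.04,-0.04,0,1.5],[1,0.04,-0.04,0,1.5],[1,0.04,-0.04,0,1.5],[1,0.04,-0.04,0,1.5],[1,0.04,-0.04,0,1.5],[1,0.04,-0.04,0,1.5],[1,0.04,-0.04,0,1.5],[1,0.04,-0.04,0,1.5],[1,0,-0.044,0,0.6],[1,0,-0.044,0,0.6],[1,0,-0.044,0,0.6],[1,0,-0.044,0,0.6],[1,0,-0.044,0,0.6],[1,0,-0.044,0,0.6],[1,0,-0.044,0,0.6],[1,0,-0.044,0,0.6],[1,0,-0.044,0,0.6],[1,0,-0.044,0,0.6],[1,0,-0.044,0,0.6],[1,0,-0.044,0,0.6]]' 40; python3 -m pendant '[[1,0,0,0,0],[1,0,0,0,0]]'
```

```text
time_s: 3.15
ee_pos: [0.4962, -0.1987, 0.2317]
ee_rot: [[-1.0, -0.001, 0.001], [-0.001, 1.0, 0.0], [-0.001, 0.0, -1.0]]
contact_force: [1.1, 0.3, 0.1]
grip_width: 0.0856
gripper_force: 0.0
time_s: 3.35
ee_pos: [0.4961, -0.198, 0.2313]
ee_rot: [[-1.0, 0.002, 0.0], [0.002, 1.0, -0.0], [-0.0, -0.0, -1.0]]
contact_force: [0.9, 0.3, 0.3]
grip_width: 0.0853
gripper_force: 0.0
```

```bash
python3 -m pendant '[[1,0.0175,-0.0172,0,0],[1,0.0175,-0.0172,0,0],[1,0,0,-0.03,0],[1,0,0,-0.03,0],[1,0,0,-0.03,0],[1,0,0,-0.03,0],[1,0,0,0,0],[1,0,0,0,0]]' 40; python3 - <<'E'
from h import *
I=[]
for n,u,v in(("top",320,187),("side",232,212)):
    c=read_camera(n);I.append(cv2.resize(c["frame"][v:v+60,u:u+64,::-1],(400,375),interpolation=cv2.INTER_CUBIC))
cv2.imwrite("pics/c2.png",np.hstack(I));print(monitor.get_state()["ee_pos"])
E
```

```text
time_s: 4.15
ee_pos: [0.5317, -0.2303, 0.1117]
ee_rot: [[-1.0, -0.002, -0.001], [-0.002, 1.0, 0.0], [0.001, 0.0, -1.0]]
contact_force: [0.2, 0.0, 0.8]
grip_width: 0.0856
gripper_force: 0.0
[ 0.53263038 -0.23118269  0.11312965]
```

View pics/c2.png

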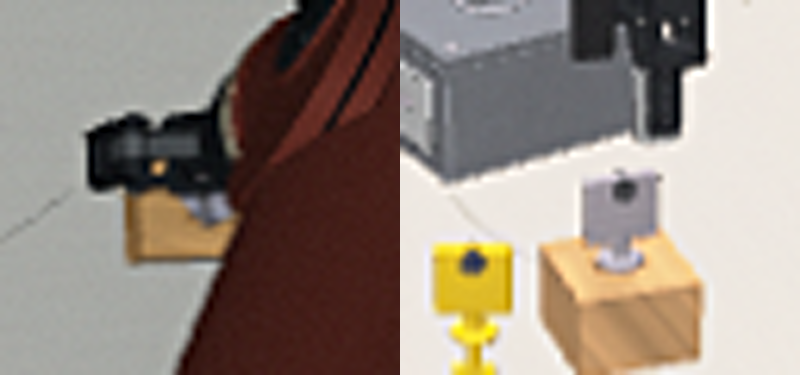

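```bash
python3 - <<'E'
from h import *
S=read_camera("side");T=read_camera("top")
P=[[.532+a,-.231+s*y,.113+.0] for s in(-1,1) for y in(.043,.057) for a in(-.011,.011)]
print(((proj(S,P)-[232,212])*6.25).round())
print(((proj(T,P)-[320,187])*6.25).round())
P=[[.531,-.2325,z] for z in(.054,.088)]
print(((proj(S,P)-[232,212])*6.25).round(),((proj(T,P)-[320,187])*6.25).round())
E
```

```text
[[231. 167.]
 [277. 160.]
 [241. 181.]
 [288. 174.]
 [170.  87.]
 [214.  81.]
 [161.  75.]
 [205.  69.]]
[[322. 194.]
 [319. 145.]
 [352. 194.]
 [350. 145.]
 [132. 198.]
 [130. 149.]
 [101. 199.]
 [ 99. 150.]]
[[220. 238.]
 [221. 173.]] [[203. 187.]
 [218. 180.]]
```

The fingers line up with the bow: near fingertip at columns 635–682 against 631–683 predicted, and the bow at column 621 as predicted. Descending to grip.

```bash
python3 -m pendant '[[1,0,-0.001,-0.02,0],[1,0,0,-0.02,0],[1,0,0,-0.017,0],[1,0,0,0,0],[0,0,0,0,0],[0,0,0,0,0],[0,0,0,0,0],[0,0,0,0,0],[0,0,0,0,0],[0,0,0,0,0],[0,0,0,0,0],[0,0,0,0,0]]' 60
```

```text
time_s: 5.55
ee_pos: [0.5316, -0.2324, 0.0547]
ee_rot: [[-1.0, -0.0, 0.0], [-0.0, 1.0, 0.0], [-0.0, 0.0, -1.0]]
contact_force: [-0.3, 0.7, 6.0]
grip_width: 0.009
gripper_force: 58.6
```

```bash
python3 -m pendant '[[0,0,0,0.015,0],[0,0,0,0.02,0],[0,0,0,0.025,0],[0,0,0,0.025,0],[0,0,0,0.02,0],[0,0.001,0.02,0,1],[0,0.001,0.03,0,1.5],[0,0.001,0.03,0,1.5],[0,0.001,0.03,0,1.5],[0,0.001,0.03,0,1.5],[0,0.001,0.03,0,1.5],[0,0.001,0.03,0,1.5],[0,0.001,0.02,-0.01,1.5],[0,0.001,0.015,-0.01,1.2],[0,0.001,0.0084,-0.01,1],[0,0,0,0,0],[0,0,0,0,0]]'; python3 - <<'E'
from h import *
I=[]
for n,u,v in(("top",238,178),("side",217,180)):
    c=read_camera(n);I.append(cv2.resize(c["frame"][v:v+48,u:u+48,::-1],(400,400),interpolation=cv2.INTER_CUBIC))
    p=monitor.get_state()["ee_pos"]; c1,s1=np.cos(.2384),np.sin(.2384)
    print(p,n,((proj(c,[[p[0]+a*c1,p[1]+a*s1,p[2]+z] for a,z in((-.018,.016),(.018,.016),(-.01,-.045),(.01,-.045),(-.011,-.009),(.011,-.009))])-[u,v]+.5)*400/48-.5).round())
cv2.imwrite("pics/c3.png",np.hstack(I))
E
```

```text
time_s: 7.25
ee_pos: [0.5412, 0.0096, 0.1289]
ee_rot: [[-0.972, -0.235, -0.001], [-0.235, 0.972, -0.001], [0.001, -0.001, -1.0]]
contact_force: [-0.3, -0.2, -0.7]
grip_width: 0.0091
gripper_force: 58.6
[0.54144709 0.00943909 0.12928675] top [[289. 335.]
 [261. 228.]
 [278. 330.]
 [263. 274.]
 [282. 322.]
 [265. 258.]]
[0.54160858 0.00950256 0.12953188] side [[208. 106.]
 [287.  88.]
 [227. 244.]
 [270. 234.]
 [224. 161.]
 [272. 150.]]
```

View pics/c3.png

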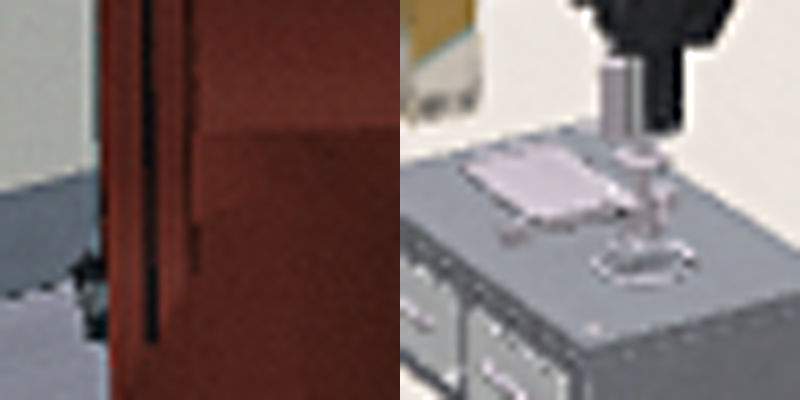

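```bash
python3 - <<'E'
from h import *
c=read_camera("side");u,v,w,h=234,180,32,40;s=15
im=cv2.resize(c["frame"][v:v+h,u:u+w,::-1],(w*s,h*s),interpolation=cv2.INTER_CUBIC)
raw=im.copy()
p=np.array([.5414,.0095,.1290]);a=.2384;R=np.array([[np.cos(a),-np.sin(a)],[np.sin(a),np.cos(a)]])
def px(X): return (proj(c,X)-[u,v]+.5)*s-.5
def poly(M,o,col):
    M=np.array(M,float);X=np.c_[M[:,:2]@R.T+o[:2],M[:,2]+o[2]]
    cv2.polylines(im,[px(X).round().astype(int)],True,col,1)
tip=p+[0,0,-.045]
for z in(0,.016): poly([[x,y,z] for x,y in((-.01,-.003),(.01,-.003),(.01,.003),(-.01,.003))],tip,(0,0,255))
t=np.linspace(0,2*np.pi,30)
for z in(.032,.036): poly([[.011*np.cos(q),.011*np.sin(q),z] for q in t],tip,(0,255,255))
poly([[-.018,-.005,.044],[.018,-.005,.044],[.018,-.005,.078],[-.018,-.005,.078]],tip,(255,0,0))
H=np.array([.5415,.011,.072]);poly([[.019*np.cos(q),.019*np.sin(q),0] for q in t],H,(0,160,0))
poly([[x,y,0] for x,y in((-.01125,-.004),(.01125,-.004),(.01125,.004),(-.01125,.004))],H,(0,255,0))
e=1e-3
for n,X in(("hole",H),("tip",tip)):print(n,px([X]).round(1),"dx1mm",(px([X+[e,0,0]])-px([X])).round(1),"dy1mm",(px([X+[0,e,0]])-px([X])).round(1))
cv2.imwrite("pics/c4.png",cv2.resize(np.hstack([raw,im]),(800,500)))
E
```

```text
hole [[191.3 479.5]] dx1mm [[ 4.3 -0.6]] dy1mm [[-1.3 -1.7]]
tip [[192.3 432.7]] dx1mm [[ 4.3 -0.6]] dy1mm [[-1.3 -1.7]]
```

View pics/c4.png

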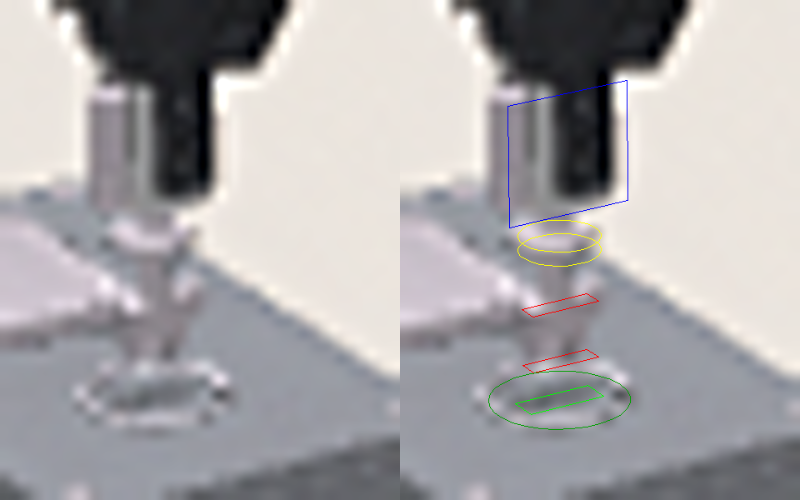

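The overlay shows the fingers and keyhole matching the prediction. The bow's left edge (90 against 107) and the shoulder (151 against 160) sit left of it, though, so the key may be offset or tilted in the grip. I'll check raw pixel profiles.

```bash
python3 - <<'E'
from h import *
c=read_camera("side");f=c["frame"].astype(int)
print("cols",list(range(238,256)))
for r in range(186,214): print(r,*["%3d/%-3d"%(f[r,k].sum()//3,f[r,k,2]-f[r,k,1]) for k in range(238,256)])
p=np.array([.5414,.0095,.1290]);a=.2384;R=np.array([[np.cos(a),-np.sin(a)],[np.sin(a),np.cos(a)]])
for z,hw in((.07,.018),(.05,.018),(.034,.011),(.025,.0035),(.016,.01),(.008,.01),(0,.008)):
    X=[[*(p[:2]+R@[s*hw,-.004 if z>.04 else 0]),p[2]-.045+z] for s in(-1,1)]
    print(z,proj(c,X).round(1).tolist())
E
```

```text
cols [238, 239, 240, 241, 242, 243, 244, 245, 246, 247, 248, 249, 250, 251, 252, 253, 254, 255]
186 228/-7  229/-7  238/-8  200/-5   97/1    94/5    69/1    95/3    43/3    31/4    34/3    25/2     2/4   254/-1  253/-6  247/-9  241/-7  234/-8 
187 229/-6  231/-7  237/-8  196/7   208/11  202/10  123/1   160/0    66/2    31/4    37/3    31/5     9/5   249/-14 240/-6  232/-7  230/-8  229/-7 
188 228/-5  231/-7  231/-6  143/4   145/9   146/7   104/1   154/0    60/2    32/6    48/5    30/3     7/6   244/-14 238/-7  229/-6  228/-7  228/-8 
189 228/-7  231/-7  233/-5  144/1   141/8   145/7   107/0   154/3    63/2    32/2    36/6    37/2    12/7   190/-9  235/-7  229/-6  228/-7  229/-7 
190 228/-7  231/-7  233/-5  143/5   140/8   143/9   103/1   151/2    81/2    40/3    38/4    31/2    12/6   193/-8  237/-7  231/-8  228/-7  227/-6 
191 229/-7  232/-7  234/-4  142/5   138/9   145/9   104/1   152/1    79/2    34/3    34/5    38/3    13/5   192/-8  237/-7  232/-6  228/-9  228/-6 
192 229/-7  234/-8  235/-6  143/5   141/8   144/7   107/0   151/0    78/0    36/3    39/5    35/2    10/5   193/-8  
[... 2706 characters left out ...]
  155/8   197/8   133/8   142/7   133/8   132/8   109/4   111/6   112/6   119/6   135/6   156/8    91/5   126/6   153/9   157/9   155/10 
212 156/8   155/9   140/5   191/10  148/9   118/5   115/6   111/7   135/8   137/7   147/9   159/10  155/10  165/8   140/8   156/9   156/10  154/11 
213 157/8   157/9   157/7   134/7   159/8   185/7   169/9   189/10  191/10  190/9   182/9   168/8   127/6   155/9   160/8   158/8   157/8   156/8  
0.07 [[242.0, 190.2], [251.5, 188.1]]
0.05 [[242.1, 195.9], [251.5, 193.7]]
0.034 [[243.4, 199.6], [249.1, 198.3]]
0.025 [[245.4, 201.7], [247.2, 201.2]]
0.016 [[243.7, 204.6], [248.9, 203.3]]
0.008 [[243.7, 206.8], [248.9, 205.5]]
0 [[244.3, 208.9], [248.4, 207.9]]
```

The pixel profiles show no real tilt. Relative to the key, the hole lies about +1 mm in x and +1.7 mm in y. I'll correct that and descend gently, watching the force.

```bash
python3 -m pendant '[[0,0.001,0.0017,-0.004,0],[0,0,0,-0.004,0],[0,0,0,-0.003,0],[0,0,0,0,0]]'; python3 -m pendant '[[0,0,0,-0.002,0],[0,0,0,-0.002,0],[0,0,0,0,0]]'
```

```text
time_s: 7.85
ee_pos: [0.542, 0.0127, 0.1177]
ee_rot: [[-0.971, -0.237, -0.001], [-0.237, 0.971, -0.0], [0.001, -0.0, -1.0]]
contact_force: [0.7, 0.0, -1.2]
grip_width: 0.0089
gripper_force: 58.6
time_s: 8.15
ee_pos: [0.5423, 0.0123, 0.114]
ee_rot: [[-0.972, -0.237, -0.0], [-0.237, 0.972, -0.001], [0.0, -0.001, -1.0]]
contact_force: [0.3, -2.1, -2.8]
grip_width: 0.0092
gripper_force: 58.4
```

```bash
python3 -m pendant '[[0,0,-0.001,0,0],[0,0,0,-0.001,0],[0,0,0,0,0]]'; python3 -m pendant '[[0,0,0,-0.002,0],[0,0,0,-0.001,0],[0,0,0,0,0]]'
```

```text
time_s: 8.45
ee_pos: [0.5424, 0.0119, 0.1132]
ee_rot: [[-0.971, -0.237, -0.0], [-0.237, 0.971, 0.0], [0.0, 0.0, -1.0]]
contact_force: [-0.2, 0.0, -2.1]
grip_width: 0.0093
gripper_force: 58.6
time_s: 8.75
ee_pos: [0.5423, 0.0118, 0.1101]
ee_rot: [[-0.971, -0.237, -0.0], [-0.237, 0.971, -0.0], [0.0, -0.0, -1.0]]
contact_force: [0.4, -0.0, -0.7]
grip_width: 0.0093
gripper_force: 58.6
```

```bash
python3 -m pendant '[[0,0,0,-0.002,0],[0,0,0,-0.002,0],[0,0,0,0,0]]'; python3 -m pendant '[[0,0,0,-0.001,0],[0,0,0,-0.001,0],[0,0,0,0,0]]'
```

```text
time_s: 9.05
ee_pos: [0.5422, 0.0118, 0.106]
ee_rot: [[-0.971, -0.237, -0.0], [-0.237, 0.971, -0.0], [0.0, 0.0, -1.0]]
contact_force: [-0.3, -0.5, -0.7]
grip_width: 0.009
gripper_force: 58.6
time_s: 9.35
ee_pos: [0.5423, 0.0117, 0.1042]
ee_rot: [[-0.971, -0.237, -0.0], [-0.237, 0.971, -0.0], [0.0, -0.0, -1.0]]
contact_force: [0.5, -0.2, -0.5]
grip_width: 0.0093
gripper_force: 58.6
```

In freely to about 13 mm. Now through the pins with a wiggle and a firmer grip.

```bash
python3 -m pendant '[[0,0,0,0,0],[0,0,0,0,0],[0,0,0,-0.001,3],[0,0,0,-0.001,-6],[0,0,0,-0.001,6],[0,0,0,-0.001,-6],[0,0,0,0,3]]' 110; python3 -m pendant '[[0,0,0,-0.001,3],[0,0,0,-0.001,-6],[0,0,0,-0.001,6],[0,0,0,-0.001,-6],[0,0,0,0,3]]'
```

```text
time_s: 10.05
ee_pos: [0.5433, 0.0115, 0.1013]
ee_rot: [[-0.972, -0.234, 0.002], [-0.234, 0.972, 0.0], [-0.002, -0.0, -1.0]]
contact_force: [-1.1, -0.5, 5.8]
grip_width: 0.0088
gripper_force: 107.9
time_s: 10.55
ee_pos: [0.5433, 0.0116, 0.0968]
ee_rot: [[-0.972, -0.234, 0.002], [-0.234, 0.972, -0.0], [-0.002, -0.0, -1.0]]
contact_force: [1.5, -1.2, 0.2]
grip_width: 0.0087
gripper_force: 107.5
```

```bash
python3 -m pendant '[[0,0,0,-0.002,0],[0,0,0,-0.002,0],[0,0,0,-0.002,0],[0,0,0,-0.002,0],[0,0,0,0,0]]'; python3 -m pendant '[[0,0,0,-0.001,0],[0,0,0,-0.001,0],[0,0,0,-0.001,0],[0,0,0,0,0]]'
```

```text
time_s: 11.05
ee_pos: [0.5424, 0.0115, 0.0876]
ee_rot: [[-0.972, -0.237, 0.0], [-0.237, 0.972, -0.001], [0.0, -0.001, -1.0]]
contact_force: [5.3, -0.9, -6.8]
grip_width: 0.0085
gripper_force: 107.0
time_s: 11.45
ee_pos: [0.542, 0.0114, 0.0851]
ee_rot: [[-0.972, -0.237, -0.001], [-0.237, 0.972, -0.0], [0.001, -0.0, -1.0]]
contact_force: [1.3, -2.2, -0.2]
grip_width: 0.0085
gripper_force: 107.8
```

```bash
python3 -m pendant '[[0,0,0,-0.001,0],[0,0,0,-0.001,0],[0,0,0,0,0],[0,0,0,0,0]]'
```

```text
time_s: 11.85
ee_pos: [0.5422, 0.0114, 0.0847]
ee_rot: [[-0.972, -0.237, -0.001], [-0.237, 0.972, 0.001], [0.0, 0.001, -1.0]]
contact_force: [-6.9, -3.6, 19.2]
grip_width: 0.0087
gripper_force: 111.5
```

Key is home (z 0.0847, 19 N). Turning clockwise in stages.

```bash
python3 -m pendant '[[0,0,0,0.0005,0],[0,0,0,0,-5],[0,0,0,0,-5],[0,0,0,0,-5],[0,0,0,0,-5],[0,0,0,0,0]]'; python3 -c "
from h import *;s=monitor.get_state();print(s['wrist_torque'],s['q'])"
```

```text
time_s: 12.45
ee_pos: [0.5424, 0.011, 0.0848]
ee_rot: [[-0.994, 0.113, -0.0], [0.113, 0.994, -0.0], [0.0, -0.0, -1.0]]
contact_force: [-3.8, -4.8, 12.4]
grip_width: 0.0086
gripper_force: 109.9
[-1.08893375  0.74918754 -0.04198695] [-0.59418965  0.26938812  0.56612045  1.91985828 -0.17017391  0.99957298
  1.50557536]
```

```bash
python3 -m pendant '[[0,-0.0003,-0.0005,0,-5],[0,0,0,0,-5],[0,0,0,0,-5],[0,0,0,0,-5],[0,0,0,0,-5],[0,0,0,0,0]]'; python3 -c "
from h import *;s=monitor.get_state();print(s['wrist_torque'],s['q'][6])"
```

```text
time_s: 13.05
ee_pos: [0.5423, 0.0108, 0.0848]
ee_rot: [[-0.853, 0.522, 0.0], [0.522, 0.853, -0.0], [-0.0, 0.0, -1.0]]
contact_force: [-2.2, -4.1, 11.5]
grip_width: 0.0087
gripper_force: 109.9
[-0.91257202  0.62476008 -0.00797888] 1.0937072462523343
```

```bash
python3 -m pendant '[[0,-0.0002,-0.0005,0,-5],[0,0,0,0,-5],[0,0,0,0,-5],[0,0,0,0,-5],[0,0,0,0,-5],[0,0,0,0,0]]'; python3 - <<'E'
from h import *;s=monitor.get_state();print(s['wrist_torque'],s['q'][6])
I=[]
for n,u,v in(("top",238,183),("side",225,180)):
    c=read_camera(n);I.append(cv2.resize(c["frame"][v:v+48,u:u+48,::-1],(400,400),interpolation=cv2.INTER_CUBIC))
cv2.imwrite("pics/c5.png",np.hstack(I))
E
```

```text
time_s: 13.65
ee_pos: [0.5422, 0.0105, 0.0848]
ee_rot: [[-0.552, 0.834, 0.0], [0.834, 0.552, 0.0], [0.0, 0.001, -1.0]]
contact_force: [-1.9, -3.1, 12.8]
grip_width: 0.0082
gripper_force: 109.9
[-0.67030568  0.52994536 -0.00664047] 0.68559196394337
```

View pics/c5.png

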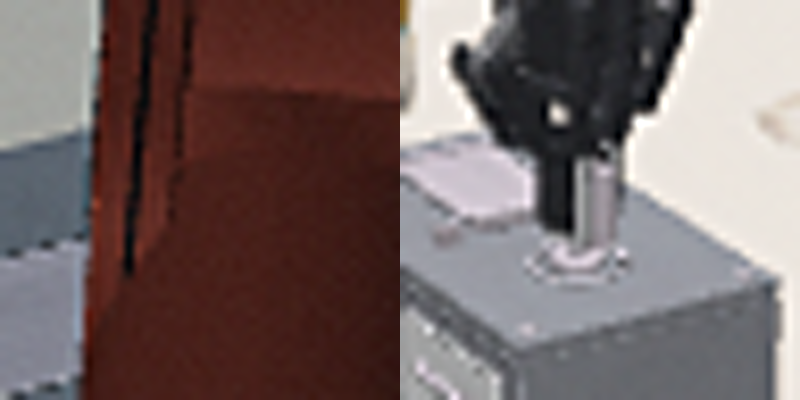

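The side view shows the shoulder seated centrally in the ring at (580,255), with the bow turning with the gripper and the cover untouched. I'll continue to the stop.

```bash
python3 -m pendant '[[0,0,-0.0004,0,-5],[0,0,0,0,-5],[0,0,0,0,-5],[0,0,0,0,-3],[0,0,0,0,0]]'; python3 -c "
from h import *;s=monitor.get_state();print(s['wrist_torque'],s['q'][6],s['tau'][6])";  python3 -m pendant '[[0,0,0,0,-3],[0,0,0,0,-3],[0,0,0,0,0]]'; python3 -c "
from h import *;s=monitor.get_state();print(s['wrist_torque'],s['q'][6],s['tau'][6])"
```

```text
time_s: 14.25
ee_pos: [0.5422, 0.0104, 0.0848]
ee_rot: [[-0.269, 0.963, 0.0], [0.963, 0.269, 0.001], [0.001, 0.0, -1.0]]
contact_force: [-3.1, -2.2, 12.7]
grip_width: 0.0086
gripper_force: 110.0
[-0.45852984  0.58807015  0.11020226] 0.39613367519791387 -0.9378139302134514
time_s: 14.55
ee_pos: [0.5421, 0.0104, 0.0847]
ee_rot: [[-0.167, 0.986, 0.0], [0.986, 0.167, 0.001], [0.001, 0.0, -1.0]]
contact_force: [-1.9, -2.3, 11.2]
grip_width: 0.0084
gripper_force: 110.0
[-0.52037492  0.72997865  0.17124827] 0.29993228384373233 -0.9659776836633682
```

```bash
for i in 1; do python3 -m pendant '[[0,0,0,0,-3],[0,0,0,0,0],[0,0,0,0,0]]'; done; python3 -c "
from h import *;s=monitor.get_state();print(s['wrist_torque'],s['q'][6],s['tau'][6])";  python3 -m pendant '[[0,0,0,0,-3],[0,0,0,0,0],[0,0,0,0,0]]'; python3 -c "
from h import *;s=monitor.get_state();print(s['wrist_torque'],s['q'][6],s['tau'][6])
c=read_camera('side');u,v=225,180
cv2.imwrite('pics/c6.png',cv2.resize(c['frame'][v:v+48,u:u+48,::-1],(600,600),interpolation=cv2.INTER_CUBIC))"
```

```text
time_s: 14.85
ee_pos: [0.5421, 0.0104, 0.0848]
ee_rot: [[-0.118, 0.993, 0.0], [0.993, 0.118, 0.001], [0.001, 0.0, -1.0]]
contact_force: [-2.5, -1.4, 12.1]
grip_width: 0.0086
gripper_force: 110.1
[-0.51844304  0.7156574   0.4989139 ] 0.25378338243044546 -0.5526896193623543
time_s: 15.15
ee_pos: [0.5421, 0.0105, 0.0848]
ee_rot: [[-0.066, 0.998, 0.0], [0.998, 0.066, 0.0], [0.0, 0.0, -1.0]]
contact_force: [-2.7, -3.2, 12.3]
grip_width: 0.0086
gripper_force: 110.5
[-0.5705057   0.69346857  0.88628792] 0.20625356275361162 -0.9209728427231312
```

View pics/c6.png

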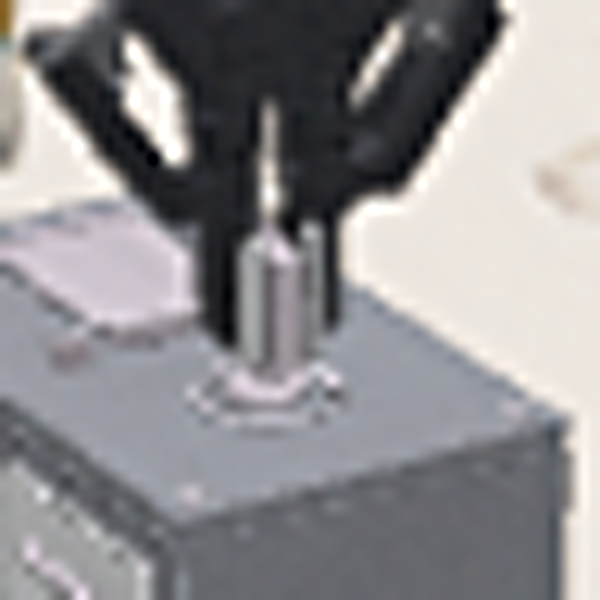

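The torque climbs steeply (0.17, 0.50, 0.89 N m), so the lock is at its stop. The view shows the key seated at (270,385), gripped and turned, with the cover unmoved. Handing in.

```bash
python3 -m pendant '[[0,0,0,0,0],[0,0,0,0,0],[0,0,0,0,0]]'; python3 -c "
from h import *;print(workorder.close_job())"
```

```text
time_s: 15.5
ee_pos: [0.5421, 0.0104, 0.0848]
ee_rot: [[-0.066, 0.998, 0.0], [0.998, 0.066, 0.0], [0.0, 0.0, -1.0]]
contact_force: [-3.3, -2.9, 11.4]
grip_width: 0.0086
gripper_force: 110.5
the job is handed in; nothing more can be done
None
```

I handed the job in at 15.5 s with the key fully home in the open keyhole, turned clockwise to the stop and still gripped at about 110 N; the cover looked unmoved, I did not re-check the bystanders, and the hand-in gave no verdict.

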